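Dip the oil of the tile press's power pack

ROBOT

A 7-joint arm with a two-finger parallel gripper is mounted at the origin on the work surface. World frame = base frame: x ahead of the robot, y to its left, z up, the work surface at z = 0. Lengths are in m, angles in rad, forces in N, time in s.
With the tool pointing down it reaches from about 0.425 to 0.875 m from the base axis. Payload 4.7 kg.
Tool frame: the origin (TCP) lies at the very end of the fingers, on their centre line; the grasp point (between the pads) lies 19 mm behind it; z points along the fingers, y is the line along which they close (so a half turn about z gives the same grasp; the last joint's range is limited). The gripper opens to 85 mm and grips with 20 to 120 N. Pads are 22 mm wide; open, the fingers measure 114 mm over their backs; the gripper's body (76 mm by 85 mm) begins 54 mm behind the grasp point. The pads swing forward as they close: fully open they stand 13 mm farther back than shut.
Start: joints at [1.326, 0.321, -0.07, 1.45, 0.023, 1.371, -0.057], TCP at [0.166, -0.628, 0.202] pointing down, gripper open.
Joint ranges: [-2.86, 2.86], [-0.3, 2.09], [-1.38, 1.24], [0.06, 2.45], [-1.56, 4.7], [0.09, 2.05], [-2.69, 2.69]. Speed limits (rad/s): [2.57, 2.57, 3.14, 3.14, 3.14, 3.14, 3.14].

INTERFACE

Orientations are given as a 3x3 rotation matrix whose columns are the frame's x, y, z axes.
In Python, from station import observe, read_camera, calibration, hand_in gives the robot as it stands. The module is installed in compiled form; this text tells all that it offers.
- The arm moves only by the tool carry_out, never from a script. Its argument "series" is a list of rows, each an object with "travel": the shift along the world's x, y, z in m, a list of three; "spin": the turn about the world's z in rad; "hand": the closure, from 0 (fully open) to 1 (shut). In form: [{"travel": [tx, ty, tz], "spin": spin, "hand": hand}, ...]. A call has 1 to 20 rows; each row is the pose to reach, as a shift and turn from the pose commanded when the call began; what a row does not reach only later rows make up. A row lasts 1/8 s, in which the tool goes at most 62.5 mm and 10.7 degrees, less where a joint would pass 70% of its speed; a pose out of reach is approached as far as the arm can. A call with a gripper value outside its range is refused whole. The fingers move at their own pace and stop on an object; the grip force is fixed at half the most. Time passes only in rows, so rows that repeat a pose let the fingers close. It gives the time, the measured TCP pose, the force, the opening and the grip force at its end, in the units of the state.
- observe(): the state, without advancing time (a new reading comes with each control period).
- read_camera(name): name is "side" or "top"; returns the picture (480x640x3 uint8, blue, green, red); there is no depth.
- calibration(name): a dict with "fovy" (degrees; the focal length in pixels is half the picture's height over the tangent of half this angle, whatever the lens; pixels are square), "cx", "cy" (the principal point, pixels), "dist_coeffs" ([k1, k2, p1, p2, k3] as OpenCV has them; the pictures are not rectified), "R" (3x3) and "t" (3): a world point X has camera coordinates R X + t. Camera axes: x right, y down, z forward; pixel columns grow to the right and rows downward; lengths in m; the calibration is good to about 2 mm. A picture is of the moment at which its call begins. calibration takes no time and is no camera call.
- hand_in(): hands the job in; it is judged then, once.
The state is a dict: "clock": time; "qpos": joint angles; "joint_velocities": joint speeds; "joint_efforts": joint torques, N m; "tcp_pos": TCP position; "eef_rot": TCP orientation; "contact_force": force on the tool from outside, world axes, zero at the start; "moment": the same for the moment, N m; "width": finger opening in m; "finger_force": force on a finger pad.
Only numpy, scipy, OpenCV 4.12 (cv2) and the standard library are available. Lean on these libraries where they do the work, as an engineer would, in place of code of your own. Each camera call takes 0.05 s, during which the arm holds its last target. There are 200 camera calls.

TASK

Check the oil of the green hydraulic power pack: take the wiped dipstick off the wooden board, push it down the slanted steel dip tube until its collar stops on the rim, and draw it right out again. Then hold it up level and still for reading, marked face up, higher than the mouth of the tube and touching nothing but the gripper; the program finishes while the gripper still holds the dipstick like this. Leave everything else on the bench where it stands.

Things in the scene. Friction and masses are not known exactly. Their poses are not given: they have to be found in the camera images.
- dipstick: oil dipstick lying level on the board, tip roughly towards the robot, marked face (+z) up, axis 14 mm above the board, 120 g. Origin: centre of the collar's stop face. +x: along the straight 8 mm steel rod, round end, tip 95 mm away. -x: dark collar 28 mm across, 8 mm thick, then the yellow grip from 8 to 88 mm, 18 mm wide (y), 28 mm high (z). Centre of mass between origin and mid grip
- dip_tip (a point): tip of the dipstick's rod, 95 mm along its +x from its origin; the marked face is a white flat with two red marks just behind the tip, on the +z side
- dip_grip (a point): middle of the yellow grip, 48 mm along the dipstick's -x from its origin; a red dot on the grip's +z side shows the marked face
- board: bare plywood ware board lying on the bench, 280 (x) by 220 (y) by 12 mm; origin at the centre of its underside; it is fixed; only the dipstick lies on it
- neck: filler and dip tube, rigid steel, fixed to the tank's far side. Origin: centre of the mouth, 175 mm above the bench; +z: out of the mouth along the axis, 45 degrees above level, away from the tank. Outside 25 mm, rim 32 mm; bore 15 mm, widening to 22 mm over the last 14 mm, 115 mm deep. Collar home: the dipstick's origin is here, its +x along this -z, in any roll
- pack: hydraulic power pack, fixed: green tank 160 (x) by 240 (y) mm, top 150 mm above the bench; origin on the bench under the tank's centre. The dip tube leans out over its +x side, mouth at x 125, y 0, z 175 mm. Along +y follow a valve block (y 120 to 200, valve and gauge up to 195 mm high) and a grey motor (y 200 to 415, up to 175 mm high)
- mug_a: unfired grey clay mug, 80 wide, 100 tall, a loop handle on its own +y side; origin at the centre of its foot; leave alone
- mug_b: a second unfired grey clay mug like mug_a; leave alone
- squeeze: orange squeeze bottle with a yellow cap, 68 wide, 190 tall; origin at the centre of its foot; leave alone
- bowl: white plastic bowl, 120 wide, 55 tall; origin at the centre of its foot; leave alone
- beaker: small glass tumbler, 64 wide, 90 tall; origin at the centre of its foot; it stands between the board and the dip tube; leave alone
- brush: red-handled paint brush lying flat, 200 long; leave alone
- spanner: steel spanner lying flat, 170 long; leave alone
- oil: amber oil bottle with a black cap, 74 wide, 200 tall; origin at the centre of its foot; leave alone
There are look-alikes about, which are no part of the job. Leave any orange look-alike of the dipstick alone.

How it is judged:
On the way, in this order (a step that is already met when the one before it is completed fails the run):
1. the dipstick is in the tube with its collar home on the rim (within 3 mm of seating, in line within 0.12 rad) (z of dipstick in the frame of neck below 0.003 m and distance between dipstick and neck below 0.006 m and angle between the x axis of dipstick and the z axis of neck, either way round below 0.12 rad and z of dip_tip in the frame of neck below -0.085 m), for 0.2 s.
2. the dipstick is drawn right out: its tip is outside the mouth (z of dip_tip in the frame of neck above 0.005 m).
At the end, for the whole second after the job is handed in: the gripper holds the dipstick level (within 0.15 rad) with its marked face up, tip and grip both more than 180 mm above the bench, still, touching nothing else; every bystander is within 30 mm of where it stood (angle between dipstick's own z axis and vertical below 0.15 rad and angle between dipstick's own x axis and vertical between 1.42 and 1.72 rad and height (world z) of each of dip_tip, dip_grip above 0.18 m and contact force between dipstick and the fingers above 1 N and contact force between dipstick and pack below 0.1 N and linear speed of dipstick below 0.03 m/s and angular speed of dipstick below 0.2 rad/s and contact force between dipstick and board below 0.1 N and contact force between dipstick and squeeze below 0.1 N and contact force between dipstick and oil below 0.1 N and distance of each of mug_a, mug_b, squeeze, bowl, beaker, brush, spanner, oil from where it was at the start of the episode below 0.03 m); the arm keeps its last pose, push and grip.
It fails at once if a bystander is pushed more than 30 mm or knocked over (distance of any of mug_a, mug_b, squeeze, bowl, beaker, brush, spanner, oil from where it was at the start of the episode above 0.03 m or angle between any of mug_a, mug_b, squeeze, bowl, beaker, oil's own z axis and vertical above 0.5 rad).
It also fails if it takes over 51 s, if anything falls off the work surface, if the arm or the gripper's body presses on something with over 40 N, if the wrist force passes 120 N, or if a joint passes its speed limit or range.

## Working session

There is one attempt and no reset: what is moved stays moved. The work goes in short steps, Python scripts to look and compute and a tool call to move; the robot and the scene stay as the last step left them, time stands still between calls to the robot, and variables do not carry over. Pictures are saved under pics/ and viewed, at most 10 in all, crops included, and the job is handed in when it is done.

Besides the shell and the picture viewer there is one more tool, called after "Request:" as name(argument=value, ...) on one line, values as JSON. carry_out: Moves the arm, as the interface text tells. Its arguments: {"type":"object","properties":{"series":{"type":"array"}},"required":["series"]}

```bash
mkdir -p pics
cat > h.py <<'E'
import numpy as np, cv2
from station import observe, read_camera, calibration
def cal(n):
    c=calibration(n); f=240/np.tan(np.radians(c["fovy"])/2)
    K=np.array([[f,0,c["cx"]],[0,f,c["cy"]],[0,0,1]]); return K,np.array(c["dist_coeffs"],float),np.array(c["R"]),np.array(c["t"])
def ray(n,uv):
    K,d,R,t=cal(n); p=cv2.undistortPoints(np.array(uv,float).reshape(-1,1,2),K,d).reshape(-1,2)
    return -R.T@t,np.c_[p,np.ones(len(p))]@R
def onz(n,uv,z):
    o,D=ray(n,uv); return o+D*((z-o[2])/D[:,2])[:,None]
def tri(uvs,uvt):
    (a,A),(b,B)=ray("side",[uvs]),ray("top",[uvt]); M=np.c_[A[0],-B[0]]
    s=np.linalg.lstsq(M,b-a,rcond=None)[0]; p,q=a+A[0]*s[0],b+B[0]*s[1]; return (p+q)/2,np.linalg.norm(p-q)
def proj(n,X):
    K,d,R,t=cal(n); return cv2.projectPoints(np.array(X,float).reshape(-1,3),cv2.Rodrigues(R)[0],t,K,d)[0].reshape(-1,2)
E
python3 - <<'E'
from h import *
for n in("side","top"):
    cv2.imwrite(f"pics/{n}0.png",read_camera(n)); K,d,R,t=cal(n); print(n,(-R.T@t).round(3),R.round(2).tolist(),K[0,0],d)
s=observe(); print(s["tcp_pos"],np.round(s["eef_rot"],3).tolist(),s["width"],s["clock"])
E
```

```text
side [ 0.245 -1.113  1.421] [[0.97, -0.26, -0.01], [-0.21, -0.75, -0.63], [0.16, 0.61, -0.77]] 582.871015322992 [-0.05975991  0.          0.          0.          0.        ]
top [ 0.247 -0.107  1.468] [[0.03, -1.0, 0.0], [-0.98, -0.03, -0.18], [0.18, 0.0, -0.98]] 437.4735783176562 [-0.09386104  0.          0.          0.          0.        ]
[ 0.16617161 -0.62784635  0.2014517 ] [[0.967, 0.256, -0.001], [0.256, -0.967, 0.002], [-0.0, -0.002, -1.0]] 0.08553704927124836 0.1
```

View pics/side0.png

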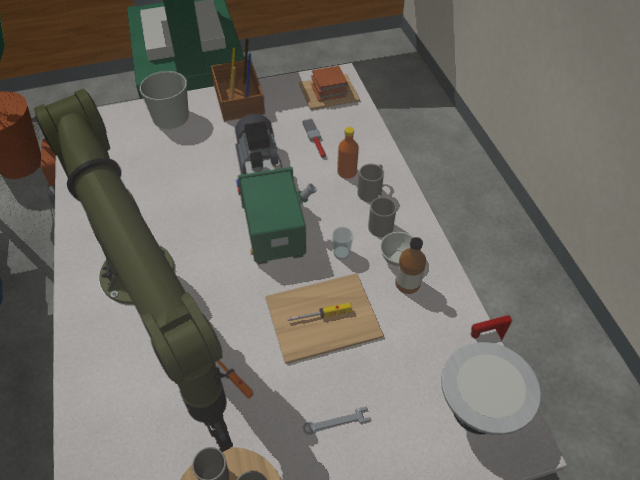

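View pics/top0.png

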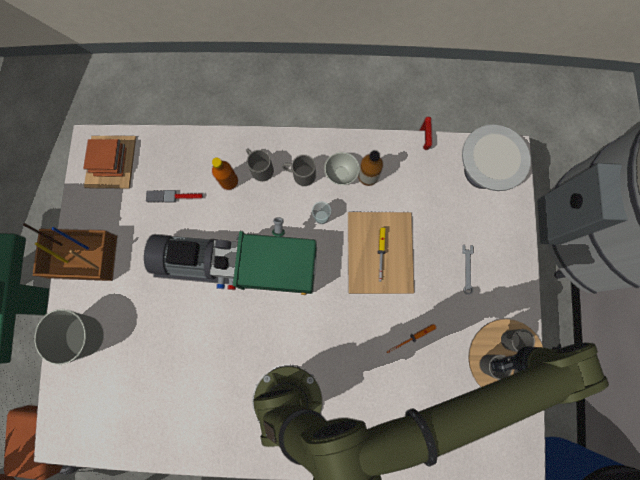

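The side view shows the dipstick on the board (grip at about (337,310), tip (290,319)) and the tube mouth at about (312,189). In the top view the grip is at (383,238), the tip at (380,278) and the mouth at about (278,220). The beaker stands near (322,212).

Run:
```python
from h import *
S,T=cv2.imread("pics/side0.png"),cv2.imread("pics/top0.png")
def crop(I,x,y,w,h): return cv2.resize(I[y:y+h,x:x+w],(400,300),interpolation=cv2.INTER_CUBIC)
cv2.imwrite("pics/c.png",np.vstack([np.hstack([crop(S,280,165,60,45),crop(T,255,205,60,45)]),np.hstack([crop(S,280,285,80,60),crop(T,345,220,80,60)])]))
for n,I,b in(("side",S,(260,270,390,370)),("top",T,(345,205,420,300))):
    H=cv2.cvtColor(I,cv2.COLOR_BGR2HSV); m=cv2.inRange(H,(20,170,90),(34,255,255))
    z=np.zeros_like(m);x0,y0,x1,y1=b;z[y0:y1,x0:x1]=m[y0:y1,x0:x1]
    p=np.argwhere(z)[:,::-1]; r=cv2.minAreaRect(p.astype(np.float32)); print(n,len(p),p.mean(0),r,onz(n,[p.mean(0)],.03))
# tank top outline
    g=cv2.inRange(H,(60,90,30),(90,255,255)); c=[c for c in cv2.findContours(g,0,2)[0] if 1500<cv2.contourArea(c)<9000]
    for k in c: print(cv2.contourArea(k),cv2.minAreaRect(k),cv2.approxPolyDP(k,4,True).reshape(-1,2).tolist())
```

```text
side 136 [336.49264706 307.69117647] ((336.94232177734375, 309.2115173339844), (8.629109382629395, 27.260143280029297), 78.69007110595703) [[ 0.53794785 -0.29591166  0.03      ]]
2128.0 ((272.794677734375, 202.37966918945312), (58.51981735229492, 48.212589263916016), 75.3791275024414) [[288, 172], [283, 177], [258, 176], [260, 181], [255, 177], [246, 188], [252, 184], [250, 192], [256, 190], [256, 197], [247, 199], [262, 210], [252, 210], [262, 230], [302, 225]]
2556.0 ((167.71311950683594, 41.013877868652344), (82.33832550048828, 73.55047607421875), 83.41805267333984) [[200, 0], [127, 8], [137, 86], [150, 73], [176, 70], [175, 62], [180, 64], [178, 57], [154, 64], [147, 60], [139, 10], [165, 5], [170, 31], [175, 32], [174, 50], [192, 50], [175, 54], [184, 53], [183, 60], [191, 55], [187, 67], [196, 52], [193, 62], [202, 68], [202, 62], [195, 64], [196, 51], [201, 50], [192, 3]]
top 121 [381.76859504 238.89256198] ((381.7276611328125, 238.90155029296875), (5.657942295074463, 22.132537841796875), 3.1798300743103027) [[ 0.53648694 -0.29851911  0.03      ]]
2511.5 ((23.5, 298.0), (128.0, 47.0), 90.0) [[0, 234], [0, 344], [9, 347], [3, 353], [0, 348], [0, 362], [9, 359], [13, 315], [20, 310], [44, 313], [47, 298], [42, 299], [47, 289], [17, 283], [20, 269], [15, 272], [11, 263], [21, 264], [22, 253], [17, 253], [24, 238]]
4010.5 ((274.35992431640625, 259.7412414550781), (80.0313491821289, 60.44456100463867), 3.5763344764709473) [[314, 240], [282, 238], [283, 230], [273, 231], [274, 237], [239, 232], [233, 284], [310, 292]]
```

View pics/c.png

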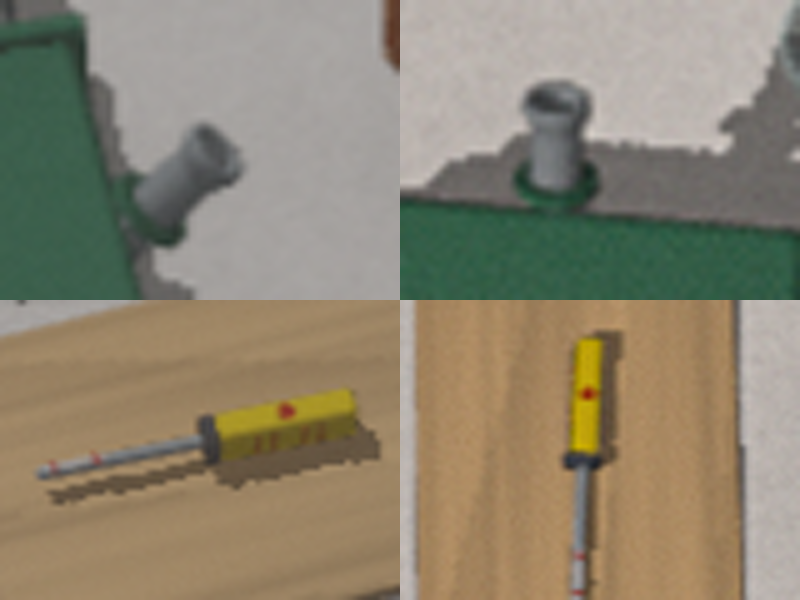

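The crops give the mouth centre at side (312,187.5) and top (278.3,220). They also give the red dot at side (337.4,307.4) and top (382.4,238.8), and the tip at side (288.4,319.6).

Run:
```python
from h import *
np.set_printoptions(precision=4,suppress=True)
print("mouth",tri((311.5,187.1),(277.8,219.6)),onz("side",[(311.5,187.1)],.175),onz("top",[(277.8,219.6)],.175))
base=onz("top",[(277.9,233)],.13);print("flange",tri((303.5,195),(278,232.8)))
print("dot",tri((337,307),(382,238.4)),onz("side",[(337,307)],.04),onz("top",[(382,238.4)],.04))
print("tip",onz("side",[(288,319.2)],.026),"collar",tri((320.9,312.6),(381,251.6)),onz("top",[(381,251.6)],.04))
c=onz("top",[(239,232),(314,240),(310,292),(233,284)],.15);print("tank",c)
d=[c[0]-c[1],c[3]-c[2]];print([np.degrees(np.arctan2(v[1],v[0])) for v in d],c.mean(0))
T=cv2.imread("pics/top0.png");S=cv2.imread("pics/side0.png")
# dipstick axis from yellow edge rows (top) at z=.04
H=cv2.cvtColor(T,cv2.COLOR_BGR2HSV)
rows=[]
for y in range(229,248):
    r=np.where((H[y,370:395,1]>190)&(H[y,370:395,2]>80))[0]+370
    if len(r): rows.append((r.mean(),y,len(r)))
P=onz("top",[r[:2] for r in rows],.04);f=np.polyfit(P[:,0],P[:,1],1);print("yel",np.degrees(np.arctan(f[0])),f,P[[0,-1]],rows[0],rows[-1])
print("beaker",onz("top",[(322,212)],.09))
print("bowl",onz("top",[(343,168)],.05),"oil",onz("top",[(371,155)],.2))
```

```text
mouth (array([0.558 , 0.0373, 0.174 ]), np.float64(0.0007579408996887725)) [[0.5574 0.0363 0.175 ]] [[0.5582 0.0372 0.175 ]]
flange (array([0.5283, 0.0379, 0.1454]), np.float64(0.009573701988923957))
dot (array([ 0.5376, -0.2984,  0.0371]), np.float64(0.0016658443367872622)) [[ 0.5378 -0.3     0.04  ]] [[ 0.5362 -0.298   0.04  ]]
tip [[ 0.399  -0.2937  0.026 ]] collar (array([ 0.4933, -0.2967,  0.0251]), np.float64(0.0014417606304202748)) [[ 0.4914 -0.2948  0.04  ]]
tank [[ 0.5216  0.1582  0.15  ]
 [ 0.503  -0.0743  0.15  ]
 [ 0.3435 -0.0673  0.15  ]
 [ 0.3605  0.1665  0.15  ]]
[np.float64(85.41701304839582), np.float64(85.8225429548721)] [0.4321 0.0458 0.15  ]
yel -1.9908401712777064 [-0.0348 -0.2786] [[ 0.5683 -0.2979  0.04  ]
 [ 0.507  -0.2964  0.04  ]] (np.float64(382.0), 229, 5) (np.float64(381.5), 247, 6)
beaker [[ 0.608  -0.0958  0.09  ]]
bowl [[ 0.7758 -0.1627  0.05  ]] oil [[ 0.765  -0.2424  0.2   ]]
```

Request:
carry_out(series=[{"travel":[0.03,0.027,0],"spin":-0.03,"hand":0},{"travel":[0.07,0.062,0],"spin":-0.08,"hand":0},{"travel":[0.11,0.098,0],"spin":-0.12,"hand":0},{"travel":[0.15,0.134,0],"spin":-0.16,"hand":0},{"travel":[0.19,0.17,0],"spin":-0.2,"hand":0},{"travel":[0.23,0.205,0],"spin":-0.24,"hand":0},{"travel":[0.27,0.24,0],"spin":-0.27,"hand":0},{"travel":[0.31,0.276,0],"spin":-0.295,"hand":0},{"travel":[0.345,0.307,-0.02],"spin":-0.295,"hand":0},{"travel":[0.371,0.33,-0.06],"spin":-0.295,"hand":0},{"travel":[0.371,0.33,-0.1],"spin":-0.295,"hand":0},{"travel":[0.371,0.33,-0.12],"spin":-0.295,"hand":0},{"travel":[0.371,0.33,-0.12],"spin":-0.295,"hand":0}])

```text
clock: 1.72
tcp_pos: [0.5358, -0.2986, 0.0809]
eef_rot: [[0.999, -0.037, -0.003], [-0.037, -0.999, 0.001], [-0.003, -0.001, -1.0]]
contact_force: [0.9, 0.0, 0.1]
width: 0.0856
finger_force: 0.0
```

Request:
carry_out(series=[{"travel":[0.001,0,-0.03],"spin":0,"hand":0},{"travel":[0.001,0,-0.055],"spin":0,"hand":0},{"travel":[0.001,0,-0.066],"spin":0,"hand":0},{"travel":[0.001,0,-0.066],"spin":0,"hand":0},{"travel":[0.001,0,-0.066],"spin":0,"hand":1},{"travel":[0.001,0,-0.066],"spin":0,"hand":1},{"travel":[0.001,0,-0.066],"spin":0,"hand":1},{"travel":[0.001,0,-0.066],"spin":0,"hand":1},{"travel":[0.001,0,-0.066],"spin":0,"hand":1},{"travel":[0.001,0,-0.066],"spin":0,"hand":1}])

```text
clock: 2.98
tcp_pos: [0.5383, -0.2983, 0.0164]
eef_rot: [[0.999, -0.036, -0.0], [-0.036, -0.999, 0.0], [-0.0, -0.0, -1.0]]
contact_force: [-0.4, -0.1, -0.7]
width: -0.0
finger_force: 0.0
```

Run:
```python
from h import *
S,T=read_camera("side"),read_camera("top")
def crop(I,x,y,w,h): return cv2.resize(I[y:y+h,x:x+w],(400,300),interpolation=cv2.INTER_CUBIC)
cv2.imwrite("pics/d.png",np.hstack([crop(S,260,265,120,90),crop(T,325,205,120,90)]))
s=observe();print(s["width"],s["finger_force"],proj("side",[s["tcp_pos"]]),proj("top",[s["tcp_pos"]]))
```

```text
9.888897572438961e-05 0.0 [[336.71757115 310.95703912]] [[381.18762689 239.14037291]]
```

View pics/d.png

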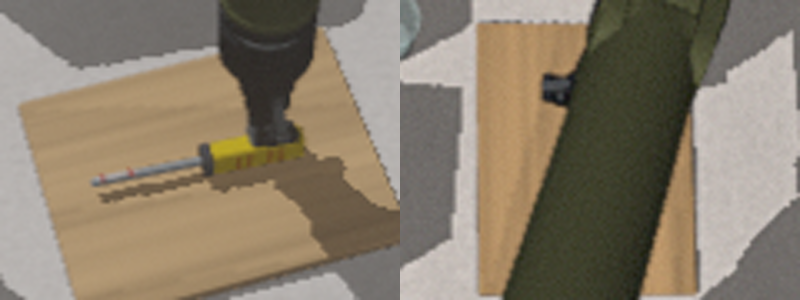

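The side crop shows the fingers at the grip, with the yellow flank still visible. The opening reads 0, so I'll zoom in on it.

Run:
```python
from h import *
S=read_camera("side")
cv2.imwrite("pics/e.png",cv2.resize(S[275:335,300:380],(800,600),interpolation=cv2.INTER_CUBIC))
s=observe();print(s["width"],s["finger_force"],s["tcp_pos"],s["joint_efforts"],s["contact_force"])
```

```text
-0.0001246904380703511 0.0 [ 0.53834235 -0.29837438  0.01642709] [-1.32371741e-03 -4.88939559e+01 -3.74735713e+00 -2.69888449e+01
  1.11825825e-02  2.09201346e-03  1.48426909e-05] [-0.56304713 -0.86735018  0.49238588]
```

View pics/e.png

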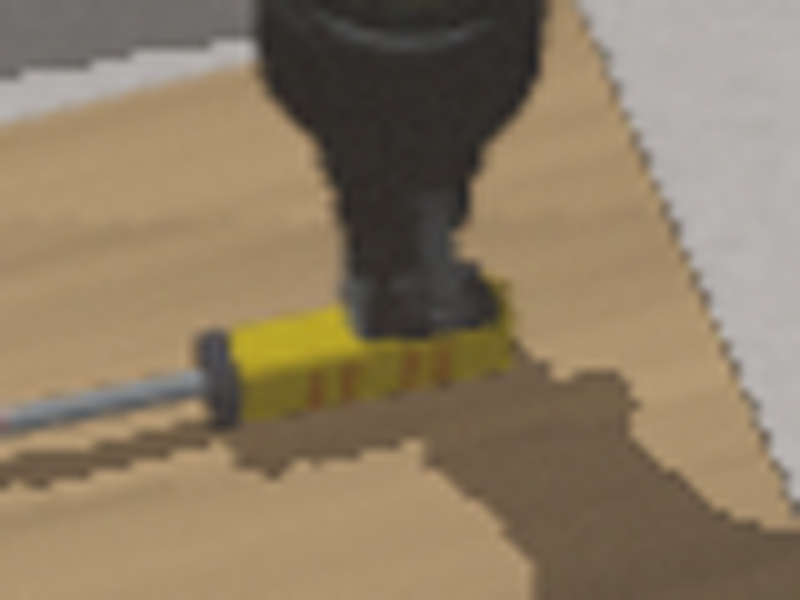

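Run:
```python
from h import *
s=observe();p=s["tcp_pos"]
for z in(.0164,.03,.04,.05,.06):print(z,proj("side",[[p[0],p[1],z]])*1-[300,275])
for dx in(-.011,.011):
  for dy in(-.02,0.02):print(dx,dy,proj("side",[[p[0]+dx,p[1]+dy,.042]])-[300,275])
```

```text
0.0164 [[36.73196972 35.96092278]]
0.03 [[36.88513098 33.38679814]]
0.04 [[36.99898689 31.4723203 ]]
0.05 [[37.11390736 29.53912534]]
0.06 [[37.22990692 27.58694531]]
-0.011 -0.02 [[35.30943644 37.97901003]]
-0.011 0.02 [[31.15554604 26.08570943]]
0.011 -0.02 [[42.9626755  36.15112753]]
0.011 0.02 [[38.70484216 24.31049769]]
```

Request:
carry_out(series=[{"travel":[0,0,0.04],"spin":0,"hand":1},{"travel":[0,0,0.09],"spin":0,"hand":1},{"travel":[0,0,0.09],"spin":0,"hand":1}])

```text
clock: 3.5
tcp_pos: [0.5416, -0.2998, 0.1115]
eef_rot: [[0.999, -0.036, 0.008], [-0.036, -0.999, -0.005], [0.008, 0.004, -1.0]]
contact_force: [-0.2, -0.8, -0.6]
width: -0.0004
finger_force: 0.0
```

Run:
```python
from h import *
S=read_camera("side");s=observe();p=s["tcp_pos"]
q=proj("side",[p,p+np.array([0,0,.1])]);print(p,q,s["width"])
C=S[235:343,270:414].copy();C=cv2.resize(C,(800,600),interpolation=cv2.INTER_CUBIC)
for a in q: cv2.circle(C,tuple(int(v) for v in (a-[270,235]+.5)*800/144),4,(0,0,255),-1)
cv2.imwrite("pics/f.png",C)
```

```text
[ 0.53978768 -0.29910105  0.10875561] [[338.40659549 292.88665949]
 [339.71995876 271.21259826]] -1.8852842457059702e-05
```

View pics/f.png

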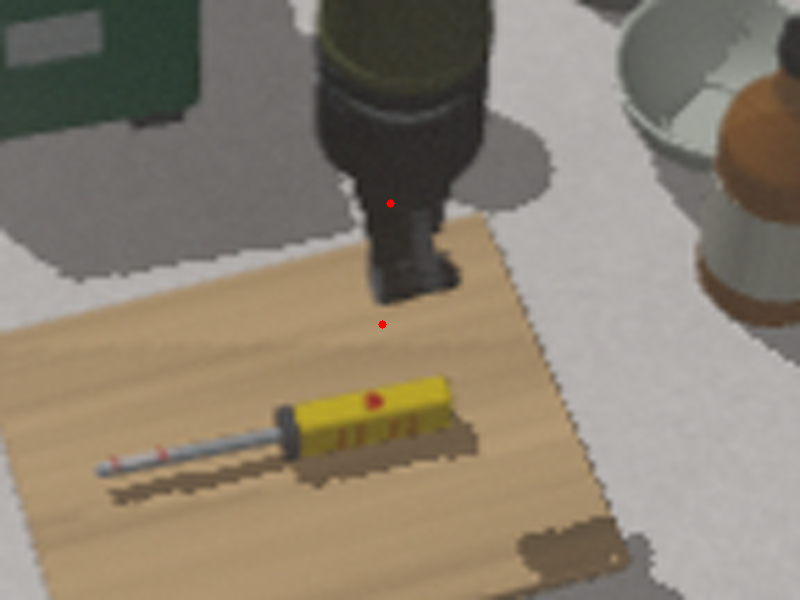

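The shut fingertip shows at crop (400,300), while the reported TCP projects to (382,324). The actual fingers are therefore offset from the report. I'll open the fingers and spin the tool to find out by how much.

Request:
carry_out(series=[{"travel":[0,0,0],"spin":0,"hand":0},{"travel":[0,0,0],"spin":0,"hand":0},{"travel":[0,0,0],"spin":0,"hand":0},{"travel":[0,0,0],"spin":0,"hand":0},{"travel":[0,0,0],"spin":0,"hand":0}])

```text
clock: 4.18
tcp_pos: [0.5383, -0.2983, 0.1063]
eef_rot: [[0.999, -0.036, -0.0], [-0.036, -0.999, 0.0], [-0.0, -0.0, -1.0]]
contact_force: [-0.6, -1.4, 0.9]
width: 0.0856
finger_force: 0.0
```

Run:
```python
from h import *
s=observe();print(s["tcp_pos"],s["width"]);cv2.imwrite("pics/open.png",read_camera("side"));cv2.imwrite("pics/opent.png",read_camera("top"))
```

```text
[ 0.53829896 -0.29834458  0.10628124] 0.08560431381773083
```

Request:
carry_out(series=[{"travel":[0,0,0],"spin":0.18,"hand":0},{"travel":[0,0,0],"spin":0.36,"hand":0},{"travel":[0,0,0],"spin":0.54,"hand":0},{"travel":[0,0,0],"spin":0.72,"hand":0},{"travel":[0,0,0],"spin":0.9,"hand":0},{"travel":[0,0,0],"spin":1.08,"hand":0},{"travel":[0,0,0],"spin":1.26,"hand":0},{"travel":[0,0,0],"spin":1.44,"hand":0},{"travel":[0,0,0],"spin":1.57,"hand":0},{"travel":[0,0,0],"spin":1.57,"hand":0}])

```text
clock: 5.52
tcp_pos: [0.5383, -0.2985, 0.1065]
eef_rot: [[0.039, 0.999, 0.0], [0.999, -0.039, 0.0], [0.0, 0.0, -1.0]]
contact_force: [-0.2, 0.9, -0.3]
width: 0.0854
finger_force: 0.0
```

Run:
```python
from h import *
s=observe();p=s["tcp_pos"];print(p,s["width"],np.round(s["eef_rot"],2).tolist());B=read_camera("side");cv2.imwrite("pics/spun.png",B)
A=cv2.imread("pics/open.png")
def crop(I,P,n="side"):
    q=proj(n,[P])[0];x,y=int(q[0])-40,int(q[1])-35;C=cv2.resize(I[y:y+60,x:x+80],(400,300),interpolation=cv2.INTER_CUBIC)
    cv2.circle(C,tuple(int(v) for v in (q-[x,y]+.5)*5),3,(0,0,255),-1);print(n,x,y,q);return C
S0=cv2.imread("pics/side0.png");T0=cv2.imread("pics/top0.png");p0=np.array([.1662,-.6278,.2015])
S0=cv2.copyMakeBorder(S0,0,40,0,0,0)
cv2.imwrite("pics/g.png",np.vstack([np.hstack([crop(A,p),crop(B,p)]),np.hstack([crop(S0,p0),crop(T0,p0,"top")])]))
```

```text
[ 0.53830751 -0.29846449  0.10646739] 0.0853563715097013 [[0.04, 1.0, 0.0], [1.0, -0.04, 0.0], [0.0, 0.0, -1.0]]
side 297 258 [337.7809089  293.28858808]
side 297 258 [337.7809089  293.28858808]
side 176 397 [216.9001944  432.58229527]
top 462 321 [502.46452553 356.8662908 ]
```

View pics/g.png

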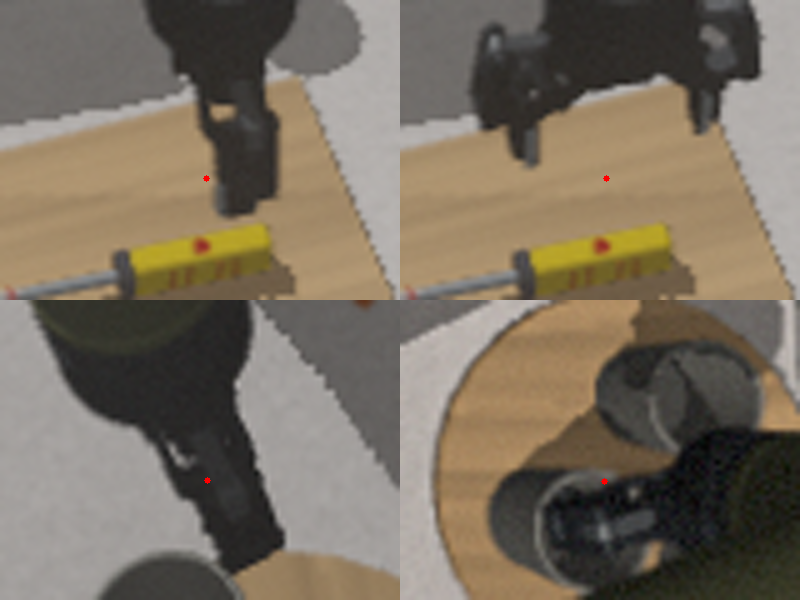

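In the spun view the open finger ends are at crop (530,163) and (703,130), with the TCP dot at (606,178). I'll compare these with the predicted finger ends.

Run:
```python
from h import *
np.set_printoptions(precision=2,suppress=True)
def ex(name,p,ax,obs,org):
    p=np.array(p);ax=np.array(ax)
    for sg,o in obs:
        for hw in(.043,.057):
          for dz in(.013,.03,.045):
            q=proj("side",[p+sg*hw*ax+[0,0,dz]])[0]
            print(name,sg,hw,dz,"exp crop px",(q-org+.5)*5,"obs",o)
ex("open",[.5383,-.2983,.1063],[-.036,-.999,0],[(1,(238,215))],(297,258))
ex("spun",[.5383,-.2985,.1065],[.999,-.039,0],[(-1,(130,163)),(1,(303,130))],(297,258))
ex("start",[.1662,-.6278,.2015],[.256,-.967,0],[(1,(240,270))],(176,397))
```

```text
open 1 0.043 0.013 exp crop px [228.21 232.11] obs (238, 215)
open 1 0.043 0.03 exp crop px [229.47 214.55] obs (238, 215)
open 1 0.043 0.045 exp crop px [230.6 198.8] obs (238, 215)
open 1 0.057 0.013 exp crop px [235.23 254.31] obs (238, 215)
open 1 0.057 0.03 exp crop px [236.57 236.85] obs (238, 215)
open 1 0.057 0.045 exp crop px [237.76 221.19] obs (238, 215)
spun -1 0.043 0.013 exp crop px [128.91 180.98] obs (130, 163)
spun -1 0.043 0.03 exp crop px [129.3 163.2] obs (130, 163)
spun -1 0.043 0.045 exp crop px [129.64 147.26] obs (130, 163)
spun -1 0.057 0.013 exp crop px [103.3  186.02] obs (130, 163)
spun -1 0.057 0.03 exp crop px [103.46 168.27] obs (130, 163)
spun -1 0.057 0.045 exp crop px [103.61 152.35] obs (130, 163)
spun 1 0.043 0.013 exp crop px [284.91 150.17] obs (303, 130)
spun 1 0.043 0.03 exp crop px [286.62 132.26] obs (303, 130)
spun 1 0.043 0.045 exp crop px [288.16 116.2 ] obs (303, 130)
spun 1 0.057 0.013 exp crop px [310.07 145.18] obs (303, 130)
spun 1 0.057 0.03 exp crop px [312.   127.25] obs (303, 130)
spun 1 0.057 0.045 exp crop px [313.73 111.18] obs (303, 130)
start 1 0.043 0.013 exp crop px [246.19 257.36] obs (240, 270)
start 1 0.043 0.03 exp crop px [241.18 243.28] obs (240, 270)
start 1 0.043 0.045 exp crop px [236.67 230.59] obs (240, 270)
start 1 0.057 0.013 exp crop px [260.63 286.71] obs (240, 270)
start 1 0.057 0.03 exp crop px [255.75 272.89] obs (240, 270)
start 1 0.057 0.045 exp crop px [251.36 260.42] obs (240, 270)
```

Request:
carry_out(series=[{"travel":[0,0,0],"spin":-0.18,"hand":0},{"travel":[0,0,0],"spin":-0.36,"hand":0},{"travel":[0,0,0],"spin":-0.54,"hand":0},{"travel":[0,0,0],"spin":-0.72,"hand":0},{"travel":[0,0,0],"spin":-0.9,"hand":0},{"travel":[0,0,0],"spin":-1.08,"hand":0},{"travel":[-0.004,0,-0.01],"spin":-1.26,"hand":0},{"travel":[-0.004,0,-0.03],"spin":-1.44,"hand":0},{"travel":[-0.004,0,-0.05],"spin":-1.57,"hand":0},{"travel":[-0.004,0,-0.08],"spin":-1.57,"hand":0},{"travel":[-0.004,0,-0.095],"spin":-1.57,"hand":0},{"travel":[-0.004,0,-0.1],"spin":-1.57,"hand":0},{"travel":[-0.004,0,-0.1],"spin":-1.57,"hand":0}])

```text
clock: 7.2
tcp_pos: [0.5347, -0.2986, 0.0069]
eef_rot: [[0.999, -0.037, 0.001], [-0.037, -0.999, -0.0], [0.001, 0.0, -1.0]]
contact_force: [0.3, 0.0, 0.4]
width: 0.0855
finger_force: 0.0
```

No contact at 7 mm, which confirms the vertical offset. I'll go down a little more and close.

Request:
carry_out(series=[{"travel":[0,0,-0.006],"spin":0,"hand":0},{"travel":[0,0,-0.006],"spin":0,"hand":1},{"travel":[0,0,-0.006],"spin":0,"hand":1},{"travel":[0,0,-0.006],"spin":0,"hand":1},{"travel":[0,0,-0.006],"spin":0,"hand":1},{"travel":[0,0,-0.006],"spin":0,"hand":1},{"travel":[0,0,-0.006],"spin":0,"hand":1}])

```text
clock: 8.07
tcp_pos: [0.5347, -0.2984, 0.0009]
eef_rot: [[0.999, -0.036, 0.001], [-0.036, -0.999, -0.0], [0.001, 0.0, -1.0]]
contact_force: [-0.8, -0.1, 3.8]
width: 0.016
finger_force: 60.7
```

Request:
carry_out(series=[{"travel":[0,0,0.03],"spin":0,"hand":1},{"travel":[0,0,0.08],"spin":0,"hand":1},{"travel":[0,0,0.13],"spin":0,"hand":1},{"travel":[0,0,0.17],"spin":0,"hand":1},{"travel":[0,0,0.19],"spin":-0.02,"hand":1},{"travel":[0,0,0.2],"spin":-0.04,"hand":1},{"travel":[0,0,0.2],"spin":-0.04,"hand":1},{"travel":[0,0,0.2],"spin":-0.04,"hand":1}])

```text
clock: 9.07
tcp_pos: [0.5335, -0.298, 0.1984]
eef_rot: [[0.997, -0.076, -0.003], [-0.076, -0.997, 0.002], [-0.003, -0.001, -1.0]]
contact_force: [0.0, 0.0, -1.7]
width: 0.016
finger_force: 60.2
```

Run:
```python
from h import *
S=read_camera("side");s=observe();p=s["tcp_pos"];print(p,s["width"],s["contact_force"],s["moment"])
cv2.imwrite("pics/l.png",S)
x,y=255,215
cv2.imwrite("pics/h.png",cv2.resize(S[y:y+75,x:x+100],(800,600),interpolation=cv2.INTER_CUBIC))
R=np.array(s["eef_rot"]);a=R[:,0]
for d in(-.143,-.048,0,.04):print(d,(proj("side",[[p[0]+.003,p[1],0.226]+d*a])[0]-[x,y]+.5)*8)
```

```text
[ 0.53350679 -0.29797211  0.19855514] 0.01634971878664486 [ 0.03626996 -0.90903921 -0.78773503] [ 0.01044192 -0.02565065 -0.00994537]
-0.143 [225.36956553 492.10268803]
-0.048 [523.62056767 444.99466313]
0 [672.68099416 421.3895067 ]
0.04 [796.01711384 401.82704805]
```

View pics/h.png

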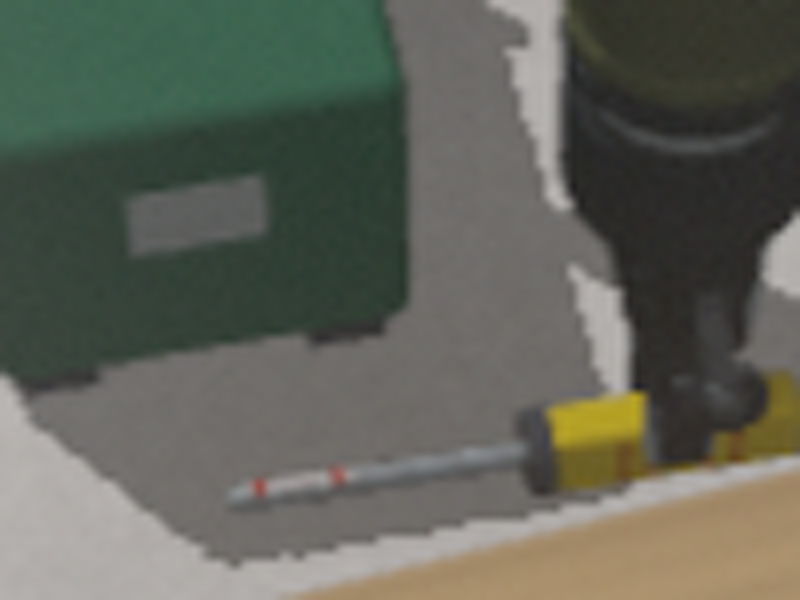

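The lifted dipstick is level in the grip. In the crop the tip is at (230,498) and the stop face at about (521,453). Next I compute the path.

```bash
cat > plan.py <<'E'
from h import *
M=np.array([.5575,.0368,.175]);yaw=np.radians(-4.4);e=np.array([np.cos(yaw),np.sin(yaw),0]);Z=np.array([0,0,1.])
def tcp(th,s,o,L,n=.003):
    th=np.radians(th);c=.7071
    T=M+((-s-o)*c*e+(-s+o)*c*Z)/1000
    return T+L*(np.cos(th)*e+np.sin(th)*Z)+n*(-np.sin(th)*e+np.cos(th)*Z)-.028*Z
E
python3 - <<'E'
from plan import *
np.set_printoptions(precision=4,suppress=True)
px=lambda u,v:(( u+.5)/8-.5+255,(v+.5)/8-.5+215)
p=np.array(observe()["tcp_pos"])
t,st=onz("side",[px(230,498),px(521,453)],.2235);print("tip",t,"stop",st)
L=np.linalg.norm((t-p)[:2]);print("L",L,np.degrees(np.arctan2(*(p-t)[1::-1])),"stop dist",np.linalg.norm((st-t)[:2]))
L=.143
P=tcp(0,6.4,4.95,L);print("standoff 40mm",P+.04*e-p,"at mouth",P-p)
for k in [(0,6.4,4.95),(8,8,4.5),(16,10,4),(24,11,3),(32,12,2),(38,13,1),(45,14,0),(45,30,0),(45,60,0),(45,90,0),(45,95,0)]: print(k,(tcp(*k,L)-P)*1000)
E
```

```text
tip [ 0.3953 -0.2879  0.2235] stop [ 0.4876 -0.2955  0.2235]
L 0.13861593090198418 -4.168385138383917 stop dist 0.09269601285053483
standoff 40mm [ 0.1985  0.3213 -0.0496] at mouth [ 0.1586  0.3244 -0.0496]
(0, 6.4, 4.95) [0. 0. 0.]
(8, 8, 4.5) [-2.6146  0.2012 18.423 ]
(16, 10, 4) [-8.216   0.6322 36.0826]
(24, 11, 3) [-15.4115   1.1858  53.2725]
(32, 12, 2) [-25.1184   1.9328  69.2769]
(38, 13, 1) [-33.935    2.6112  79.9437]
(45, 14, 0) [-45.7436   3.5198  91.3635]
(45, 30, 0) [-57.0239   4.3878  80.0499]
(45, 60, 0) [-78.1744   6.0152  58.8369]
(45, 90, 0) [-99.3249   7.6426  37.6239]
(45, 95, 0) [-102.8499    7.9139   34.0884]
```

Request:
carry_out(series=[{"travel":[0.02,0.03,0],"spin":0,"hand":1},{"travel":[0.045,0.072,0],"spin":0,"hand":1},{"travel":[0.07,0.114,0],"spin":0,"hand":1},{"travel":[0.095,0.156,0],"spin":0,"hand":1},{"travel":[0.12,0.198,0],"spin":0,"hand":1},{"travel":[0.145,0.24,0],"spin":0,"hand":1},{"travel":[0.17,0.28,0],"spin":0,"hand":1},{"travel":[0.19,0.31,-0.01],"spin":0,"hand":1},{"travel":[0.197,0.321,-0.03],"spin":0,"hand":1},{"travel":[0.197,0.321,-0.05],"spin":0,"hand":1},{"travel":[0.197,0.321,-0.05],"spin":0,"hand":1},{"travel":[0.197,0.321,-0.05],"spin":0,"hand":1}])

```text
clock: 10.62
tcp_pos: [0.7312, 0.0202, 0.1508]
eef_rot: [[0.997, -0.079, 0.0], [-0.079, -0.997, -0.001], [0.0, 0.001, -1.0]]
contact_force: [-0.0, 0.2, -1.0]
width: 0.0162
finger_force: 60.2
```

Run:
```python
from plan import *
S=read_camera("side");T=read_camera("top");s=observe();p=s["tcp_pos"];print(p,s["width"],np.round(s["eef_rot"],3).tolist())
print(s["qpos"])
P=tcp(0,6.4,4.95,.141)+.04*e;print("want-standoff",P-p)
C=[cv2.resize(I[y:y+75,x:x+50],(400,600),interpolation=cv2.INTER_CUBIC) for I,x,y in((S,298,150),(T,253,175))]
cv2.imwrite("pics/i.png",np.hstack(C))
tip=p+np.array([0,0,.025])-.141*e; print("tip exp",(proj("side",[tip])[0]-[298,150]+.5)*8,(proj("top",[tip])[0]-[253,175]+.5)*8+[400,0],"mouth",(proj("side",[M])[0]-[298,150]+.5)*8,(proj("top",[M])[0]-[253,175]+.5)*8+[400,0])
```

```text
[0.73176551 0.02116454 0.15180383] 0.01593632343788998 [[0.997, -0.078, 0.002], [-0.078, -0.997, -0.001], [0.002, 0.0, -1.0]]
[ 0.23462397  0.55913574 -0.4573275   1.26709537  0.24242047  1.36708779
 -1.85899274]
want-standoff [-0.00180089  0.00236503 -0.00282912]
tip exp [203.38031261 287.81465857] [619.69505829 275.94128925] mouth [111.93482253 299.83678422] [603.31526713 362.57603881]
```

View pics/i.png

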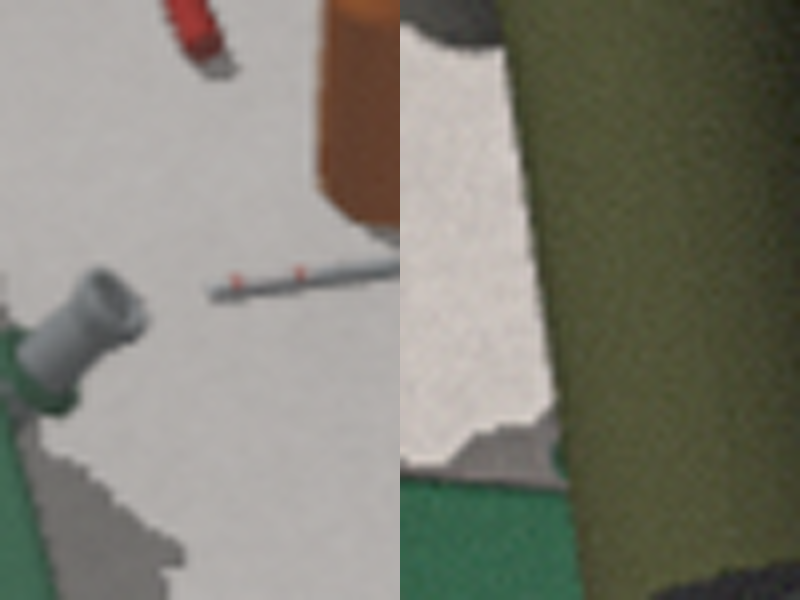

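The side crop shows the tip at (209,293) and the mouth centre at about (116,300). That puts the tip about 34 mm out, on the mouth's height to within 1 mm. I'll move it into the mouth.

Request:
carry_out(series=[{"travel":[-0.012,0.003,0],"spin":0,"hand":1},{"travel":[-0.026,0.005,0],"spin":0,"hand":1},{"travel":[-0.036,0.005,0],"spin":0,"hand":1},{"travel":[-0.042,0.0055,0],"spin":0,"hand":1},{"travel":[-0.042,0.0055,0],"spin":0,"hand":1}])

```text
clock: 11.35
tcp_pos: [0.6891, 0.028, 0.1509]
eef_rot: [[0.997, -0.076, 0.001], [-0.076, -0.997, -0.0], [0.001, 0.0, -1.0]]
contact_force: [0.5, -0.8, -1.5]
width: 0.016
finger_force: 60.2
```

Run:
```python
from plan import *
s=observe();print(s["tcp_pos"],s["contact_force"],s["moment"]);S=read_camera("side")
cv2.imwrite("pics/j.png",cv2.resize(S[160:205,290:350],(800,600),interpolation=cv2.INTER_CUBIC))
```

```text
[0.68914062 0.0279956  0.15086579] [ 0.54455343 -0.79235286 -1.5304668 ] [-0.00459047 -0.06227462 -0.08921558]
```

View pics/j.png

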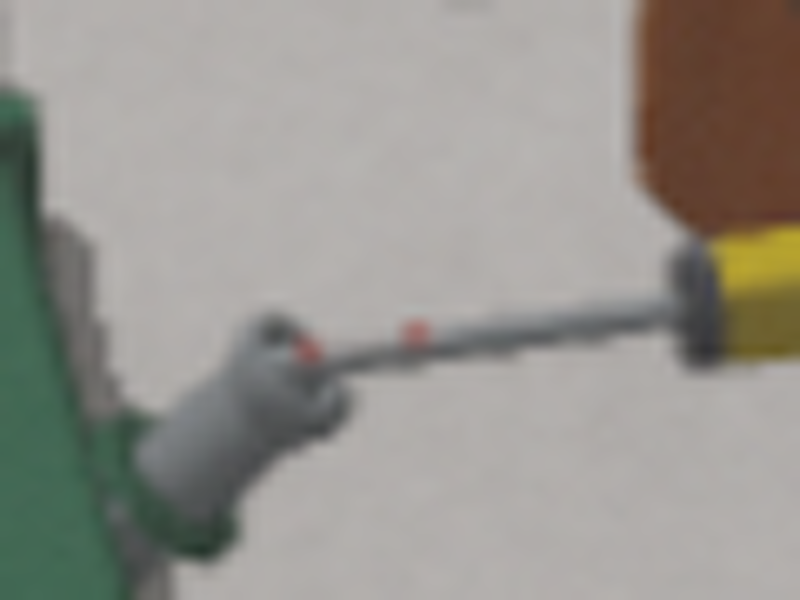

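The tip is inside the mouth, hidden behind the near rim, which it meets at about (300,350). All ten views are used, so I go by force and pose from here. I'll press a few mm deeper to catch the upper wall.

Request:
carry_out(series=[{"travel":[-0.003,0,0],"spin":0,"hand":1},{"travel":[-0.005,0.0005,0],"spin":0,"hand":1},{"travel":[-0.005,0.0005,0],"spin":0,"hand":1},{"travel":[-0.005,0.0005,0],"spin":0,"hand":1}])

```text
clock: 11.9
tcp_pos: [0.6865, 0.0281, 0.1513]
eef_rot: [[0.997, -0.077, 0.005], [-0.077, -0.997, -0.0], [0.005, -0.0, -1.0]]
contact_force: [5.3, -0.2, -0.6]
width: 0.0162
finger_force: 60.2
```

Run:
```python
from plan import *
np.set_printoptions(precision=1,suppress=True)
s=observe();print(np.array(s["tcp_pos"])*1000,s["contact_force"],s["moment"])
L=.137
P=tcp(0,7,5.6,L)
for k in [(4,7.5,5.3),(8,8,5),(12,9,4.5),(16,10,4),(20,11,3.5),(24,12,3),(28,13,2.5),(32,14,2),(36,15,1.5),(40,16,1),(45,17,0),(45,30,0),(45,60,0),(45,91,0)]: print(k,(tcp(*k,L)-P)*1000)
```

```text
[686.5  28.1 151.3] [ 5.3 -0.2 -0.6] [-0.1 -1.1  0. ]
(4, 7.5, 5.3) [-0.7  0.1  9. ]
(8, 8, 5) [-2.   0.2 17.9]
(12, 9, 4.5) [-4.2  0.3 26.2]
(16, 10, 4) [-7.1  0.5 34.4]
(20, 11, 3.5) [-10.6   0.8  42.4]
(24, 12, 3) [-14.7   1.1  50.1]
(28, 13, 2.5) [-19.4   1.5  57.5]
(32, 14, 2) [-24.7   1.9  64.6]
(36, 15, 1.5) [-30.6   2.4  71.4]
(40, 16, 1) [-37.    2.8  77.7]
(45, 17, 0) [-45.2   3.5  85. ]
(45, 30, 0) [-54.4   4.2  75.8]
(45, 60, 0) [-75.5   5.8  54.6]
(45, 91, 0) [-97.4   7.5  32.6]
```

Request:
carry_out(series=[{"travel":[0,0,0.005],"spin":0,"hand":1},{"travel":[-0.001,0,0.009],"spin":0,"hand":1},{"travel":[-0.001,0,0.014],"spin":0,"hand":1},{"travel":[-0.002,0,0.018],"spin":0,"hand":1},{"travel":[-0.003,0,0.022],"spin":0,"hand":1},{"travel":[-0.004,0,0.026],"spin":0,"hand":1},{"travel":[-0.0055,0.0005,0.03],"spin":0,"hand":1},{"travel":[-0.007,0.0005,0.034],"spin":0,"hand":1},{"travel":[-0.007,0.0005,0.034],"spin":0,"hand":1}])

```text
clock: 13.02
tcp_pos: [0.6773, 0.0294, 0.1848]
eef_rot: [[0.997, -0.076, 0.0], [-0.076, -0.997, 0.0], [0.0, -0.0, -1.0]]
contact_force: [4.6, 0.0, -3.6]
width: 0.016
finger_force: 58.6
```

```bash
cat > look.py <<'E'
from plan import *
# measure the collar/grip tilt from the yellow mask
np.set_printoptions(precision=1,suppress=True)
s=observe();p=np.array(s["tcp_pos"]);print(p*1000,s["contact_force"],s["moment"],s["width"],s["clock"])
I=read_camera("side");H=cv2.cvtColor(I,cv2.COLOR_BGR2HSV);m=cv2.inRange(H,(20,150,60),(36,255,255))
q=proj("side",[p+[0,0,.025]])[0];x,y=np.int32(q)-45;z=np.zeros_like(m);z[y:y+90,x:x+90]=m[y:y+90,x:x+90]
P=np.argwhere(z)[:,::-1].astype(np.float32)
print("yellow n",len(P),"rect",cv2.minAreaRect(P),"line",np.degrees(np.arctan2(*cv2.fitLine(P,2,0,.01,.01).ravel()[1::-1])))
for th in(0,15,30,40,45,50):
    d=np.cos(np.radians(th))*e+np.sin(np.radians(th))*Z;a=proj("side",[p+.025*Z-.04*d,p+.025*Z+.04*d]);v=a[1]-a[0];print("expected angle at",th,np.degrees(np.arctan2(v[1],v[0])))
E
python3 look.py
```

```text
[677.3  29.4 184.8] [ 4.6  0.  -3.6] [ 0.1 -1.4 -0.1] 0.01601841851372533 13.025
yellow n 63 rect ((354.648681640625, 170.8918914794922), (6.5759596824646, 25.975040435791016), 80.53767395019531) line -12.6252365
expected angle at 0 -8.001584882820698
expected angle at 15 -18.358533469079855
expected angle at 30 -28.651536439782273
expected angle at 40 -35.858977792250386
expected angle at 45 -39.658519993402486
expected angle at 50 -43.633723701617036
```

```bash
cat >> look.py <<'E'
n,_,st,c=cv2.connectedComponentsWithStats(z)
for i in range(1,n):
    if st[i,4]>4: print("comp",c[i]-q,st[i])
for th in(0,16,30,45):
    d=np.cos(np.radians(th))*e+np.sin(np.radians(th))*Z;a=proj("side",[p+.025*Z+k*d for k in(-.04,-.025,.025,.04)])-q;print(th,a.ravel())
cv2.imwrite("pics/last.png",I)
E
python3 look.py | tail -8
```

```text
expected angle at 45 -39.654834662351654
expected angle at 50 -43.62966261109684
comp [13.3 -4.5] [362 166   6   5  16]
comp [-5.9  0. ] [342 170   8   7  41]
0 [-13.3   1.9  -8.3   1.2   8.3  -1.2  13.2  -1.9]
16 [-12.9   4.5  -8.1   2.8   8.1  -2.8  13.   -4.5]
30 [-11.8   6.4  -7.4   4.    7.4  -4.1  11.9  -6.5]
45 [-9.8  8.1 -6.1  5.1  6.2 -5.2 10.  -8.3]
```

Run:
```python
from plan import *
for f in("pics/last.png","pics/i.png"):
    I=cv2.imread("pics/last.png") if f!="pics/i.png" else None
    if I is None: break
    H=cv2.cvtColor(I,cv2.COLOR_BGR2HSV).astype(int);m=(((H[...,0]<12)|(H[...,0]>170))&(H[...,1]>70)).astype(np.uint8)
    m[:140]=0;m[215:]=0;m[:,:295]=0;m[:,372:]=0
    n,_,st,c=cv2.connectedComponentsWithStats(m);print([(c[i].round(1).tolist(),st[i,4]) for i in range(1,n)])
    g=I[160:200,300:346].astype(int).sum(2)//3
    for r in g[::2]: print(' '.join(f"{v:3d}" for v in r[::2]))
print(proj("side",[M]),proj("side",[M-.0078*e+.0078*Z]))
```

```text
[([319.7, 148.0], np.int32(89)), ([342.7, 158.7], np.int32(230)), ([341.0, 147.0], np.int32(1)), ([312.0, 185.0], np.int32(1))]
175 176 176 175 175 177 175 175 173 174 175 175 163 165 174 175 175 173 176  96  70  70  69
176 174 174 174 175 176 175 175 175 175 175 175 175 173 171 174 174 174 174  83  70  69  69
177 175 175 175 176 176 174 175 177 177 175 175 174 175 176 175 178 177 173  82  69  69  68
177 175 175 175 176 176 177 177 176 176 177 174 173 174 175 176 176 176 177  83  69  69  70
176 177 176 177 176 177 177 176 176 176 177 176 175 176 177 175 177 176 176  75  70  68  70
176 175 175 178 175 177 177 176 175 177 176 176 178 178 179 177 178 176 176  72  69  69  68
175 175 176 175 174 177 177 177 179 174 174 178 177 176 176 178 176 174 175  91  72 121 137
175 177 175 176 177 177 175 175 176 175 175 175 176 177 175 176 175 175 175 122  86 121 138
175 175 175 176 176 177 175 176 175 177 177 177 175 177 175 176 177 175 174 164  91  81  90
175 176 174 175 176 174 175 178 177 175 174 174 172 175 177 176 166 158 135 110  74  66  83
174 176 176 175 174 176 176 177 173 174 175 174 172 
[... 227 characters left out ...]
 173 172 166 125 130 110 101 117 165 167 172 174 173 172 173 172 171 171 171 170 169 173
172 173 166 132 113 111  87 112 161 172 172 172 173 173 171 176 173 174 170 172 171 171 169
141 159 130 121  98  88  94 107 135 174 173 173 174 174 173 174 173 171 171 171 173 172 174
 81 126 120 108  92  79  78  91 170 174 174 172 174 173 172 173 172 170 172 171 171 171 173
111 117 106  90  82 107 164 173 174 173 175 172 173 174 173 175 174 172 173 170 170 171 172
 69  99  87  81 107 169 172 172 171 174 175 175 173 172 173 172 175 174 173 172 172 172 172
 66  68  77  67 155 174 174 173 173 174 173 173 175 173 174 174 175 173 171 174 175 174 174
[[311.49185282 186.97959803]] [[308.87927672 185.51378551]]
```

The rod in the image now has a slope of about -17°, so the dipstick has pivoted about 14° in the grip while caught in the mouth, as planned. I'll continue the arc to 45°.

Request:
carry_out(series=[{"travel":[-0.0015,0,0.004],"spin":0,"hand":1},{"travel":[-0.0035,0.0005,0.008],"spin":0,"hand":1},{"travel":[-0.0055,0.0005,0.012],"spin":0,"hand":1},{"travel":[-0.0075,0.0005,0.0155],"spin":0,"hand":1},{"travel":[-0.01,0.001,0.0195],"spin":0,"hand":1},{"travel":[-0.0125,0.001,0.023],"spin":0,"hand":1},{"travel":[-0.015,0.001,0.0265],"spin":0,"hand":1},{"travel":[-0.0175,0.0015,0.03],"spin":0,"hand":1},{"travel":[-0.0205,0.0015,0.0335],"spin":0,"hand":1},{"travel":[-0.0235,0.002,0.037],"spin":0,"hand":1},{"travel":[-0.0265,0.002,0.04],"spin":0,"hand":1},{"travel":[-0.03,0.0025,0.0435],"spin":0,"hand":1},{"travel":[-0.034,0.0025,0.047],"spin":0,"hand":1},{"travel":[-0.038,0.003,0.0505],"spin":0,"hand":1},{"travel":[-0.038,0.003,0.0505],"spin":0,"hand":1}])

```text
clock: 15.0
tcp_pos: [0.6389, 0.0321, 0.2354]
eef_rot: [[0.997, -0.076, -0.0], [-0.076, -0.997, -0.001], [-0.0, 0.001, -1.0]]
contact_force: [2.7, -0.2, -1.4]
width: 0.0158
finger_force: 58.6
```

```bash
cat > rod.py <<'E'
from plan import *
np.set_printoptions(precision=1,suppress=True)
s=observe();p=np.array(s["tcp_pos"]);print(p*1000,s["contact_force"],s["moment"],s["width"],s["clock"])
I=read_camera("side");cv2.imwrite("pics/last.png",I)
g=I[145:195,306:352].astype(int).sum(2)//3
for r in g[::2]: print(' '.join(f"{v:3d}" for v in r[::2]))
for th in(30,40,45,50):
    d=np.cos(np.radians(th))*e+np.sin(np.radians(th))*Z;a=proj("side",[M,M+.07*d]);v=a[1]-a[0];print(th,np.degrees(np.arctan2(v[1],v[0])),"collar px at s=17:",proj("side",[M+.078*d])[0]-[306,145])
E
python3 rod.py
```

```text
[638.9  32.1 235.4] [ 2.7 -0.2 -1.4] [-0.1 -0.8 -0. ] 0.015778186368142072 15.0
169 171 172 172 171  90  83  74 162 169 172 171 168 168 170  49  48  45  47  61  62  50  72
172 171 173 173 171 137  82  82 112 170 170 169 170 170 165  51  51  51  49  58  66  51  74
171 171 172 171 174 171  78  84  76 160 172 171 171 172 171 103  51  50  59  64  63  54  58
171 171 170 172 173 173 138  86  81 108 173 173 172 170 172 106  51  48  55  56  74  56  52
171 172 173 172 174 172 166  93  87  71 162 172 173 171 171 106  49  48  50  51  58  53  53
171 172 172 172 172 173 174 118  65  60 154 174 172 175 172 105  50  52  50  52  54  47  78
171 174 174 174 172 171 173 166  81  93 108 173 174 171 172  92  68  51  51  53  50  53  81
173 174 174 172 173 171 173 174 167 110 112 168 172 174 173 121  77  53  51  53  82  78  79
172 174 174 175 173 172 174 173 172 173 172 171 172 172 172 165  83  53  51  55  84  83  78
173 173 174 174 175 173 174 173 174 174 172 171 173 174 148 127  91  51  52  53  82  84  79
175 175 173 172 173 174 175 175 173 172 172 174 174 117 117 119  89  78  73  80  78  74  69
174 175 
[... 792 characters left out ...]
170 172 171 169 169 170 161
170 133 134 103 105 170 170 171 172 170 172 171 171 172 169 170 170 171 168 169 169 172 170
150 118 105  86 111 160 173 171 173 171 172 169 172 168 170 169 169 168 169 170 169 171 170
124  99  99  94 120 142 170 171 170 172 172 172 173 172 170 167 168 170 169 172 172 170 171
113  93  80  83  84 149 171 172 171 172 171 169 173 172 167 169 170 168 169 173 173 171 171
 98  85  77 106 163 171 171 170 170 171 172 172 172 171 170 168 169 170 170 172 170 170 172
30 -28.860191405576156 collar px at s=17: [28.2 29.5]
40 -36.37695792129895 collar px at s=17: [25.7 27.1]
45 -40.391650718160456 collar px at s=17: [24.2 26.1]
50 -44.6254870031323 collar px at s=17: [22.5 25.2]
```

The rod slope is about -36° in the image, so the tilt is about 40° and it is in the mouth. I'll push it down along the tube axis.

Request:
carry_out(series=[{"travel":[-0.004,0,-0.003],"spin":0,"hand":1},{"travel":[-0.0075,0.0005,-0.0065],"spin":0,"hand":1},{"travel":[-0.011,0.001,-0.01],"spin":0,"hand":1},{"travel":[-0.0145,0.001,-0.014],"spin":0,"hand":1},{"travel":[-0.018,0.0015,-0.0175],"spin":0,"hand":1},{"travel":[-0.0215,0.0015,-0.021],"spin":0,"hand":1},{"travel":[-0.0215,0.0015,-0.021],"spin":0,"hand":1}])

```text
clock: 15.92
tcp_pos: [0.6165, 0.0337, 0.213]
eef_rot: [[0.997, -0.076, -0.003], [-0.076, -0.997, -0.0], [-0.003, 0.0, -1.0]]
contact_force: [1.1, -0.0, -4.4]
width: 0.0158
finger_force: 58.6
```

Request:
carry_out(series=[{"travel":[-0.0035,0,-0.0035],"spin":0,"hand":1},{"travel":[-0.0075,0.0005,-0.0075],"spin":0,"hand":1},{"travel":[-0.0115,0.001,-0.0115],"spin":0,"hand":1},{"travel":[-0.0155,0.001,-0.0155],"spin":0,"hand":1},{"travel":[-0.0195,0.0015,-0.0195],"spin":0,"hand":1},{"travel":[-0.0235,0.002,-0.0235],"spin":0,"hand":1},{"travel":[-0.027,0.002,-0.027],"spin":0,"hand":1},{"travel":[-0.027,0.002,-0.027],"spin":0,"hand":1},{"travel":[-0.027,0.002,-0.027],"spin":0,"hand":1}])

```text
clock: 17.05
tcp_pos: [0.5899, 0.0356, 0.1863]
eef_rot: [[0.997, -0.076, -0.002], [-0.076, -0.997, -0.0], [-0.002, 0.0, -1.0]]
contact_force: [1.2, -0.0, -4.7]
width: 0.0157
finger_force: 58.6
```

```bash
python3 rod.py|head -1; python3 -c "
from plan import *
for L in(.14,.143):print(tcp(45,95,0,L)*1000)"
```

```text
[589.9  35.6 186.3] [ 1.2 -0.  -4.7] [ 0.  -0.5  0. ] 0.01573701541689957 17.05
[587.11159833  34.52151169 180.94176971]
[589.22666662  34.35876605 183.06309005]
```

Request:
carry_out(series=[{"travel":[-0.002,0,-0.0025],"spin":0,"hand":1},{"travel":[-0.004,0,-0.005],"spin":0,"hand":1},{"travel":[-0.006,0.0005,-0.0075],"spin":0,"hand":1},{"travel":[-0.007,0.0005,-0.009],"spin":0,"hand":1},{"travel":[-0.007,0.0005,-0.009],"spin":0,"hand":1},{"travel":[-0.007,0.0005,-0.009],"spin":0,"hand":1}])

```text
clock: 17.85
tcp_pos: [0.5834, 0.0362, 0.1777]
eef_rot: [[0.997, -0.076, -0.001], [-0.076, -0.997, -0.0], [-0.001, 0.0, -1.0]]
contact_force: [1.4, 0.3, -3.8]
width: 0.0157
finger_force: 58.7
```

Request:
carry_out(series=[{"travel":[-0.002,0,-0.002],"spin":0,"hand":1},{"travel":[-0.004,0,-0.004],"spin":0,"hand":1},{"travel":[-0.005,0.0005,-0.005],"spin":0,"hand":1},{"travel":[-0.006,0.0005,-0.006],"spin":0,"hand":1},{"travel":[-0.006,0.0005,-0.006],"spin":0,"hand":1},{"travel":[-0.006,0.0005,-0.006],"spin":0,"hand":1}])

```text
clock: 18.6
tcp_pos: [0.5779, 0.0367, 0.1721]
eef_rot: [[0.997, -0.076, 0.0], [-0.076, -0.997, -0.0], [0.0, 0.0, -1.0]]
contact_force: [3.4, -0.2, -2.1]
width: 0.0158
finger_force: 58.9
```

Request:
carry_out(series=[{"travel":[-0.002,0,-0.002],"spin":0,"hand":1},{"travel":[-0.004,0,-0.004],"spin":0,"hand":1},{"travel":[-0.004,0,-0.004],"spin":0,"hand":1},{"travel":[-0.004,0,-0.004],"spin":0,"hand":1}])

```text
clock: 19.1
tcp_pos: [0.5782, 0.0367, 0.1718]
eef_rot: [[0.997, -0.076, 0.011], [-0.076, -0.997, -0.0], [0.011, -0.001, -1.0]]
contact_force: [7.4, -0.9, 9.1]
width: 0.0158
finger_force: 59.9
```

Run:
```python
from plan import *
s=observe();p=np.array(s["tcp_pos"]);print(p*1000,s["contact_force"],s["moment"],s["clock"])
I=read_camera("side");cv2.imwrite("pics/last.png",I);H=cv2.cvtColor(I,cv2.COLOR_BGR2HSV)
u=(e+Z)*.7071
def cl(h,v):
    if h[1]>120 and 18<=h[0]<=36:return 'Y'
    if h[1]>70 and 55<=h[0]<=95:return 'g'
    return '#' if v<62 else '+' if v<90 else 'o' if v<140 else '.'
print("cols 296.. rows 160..")
for r in range(160,205): print(r,''.join(cl(H[r,c],int(I[r,c].mean())) for c in range(296,346)))
for k in(0,.008,.048,.088):print(k,proj("side",[M+k*u])[0])
```

```text
[578.18525681  36.67363307 171.77407663] [ 7.40522311 -0.88987577  9.10790825] [-0.14192992 -1.9349788   0.05684831] 19.1
cols 296.. rows 160..
160 ................o##############o..........o+++++++
161 ................o##############..........o++++++++
162 ................o+########+###+..........o++++++++
163 .................o+#######+###o..........o++++++++
164 ..................+#######+###o..........o++++++++
165 .................o+#######++##o..........o++++++++
166 ..................+#######++##o..........o++++++++
167 ..................o#######++##o..........o++++++++
168 ..................o#######++##o....oYY...o++++++++
169 ..................o+######++##+o..oYYYYo.o++++++++
170 ...................+#####++####+ooYYYYYYoY++++++++
171 ...................+#####++++###+YYYYYYYYY++++++++
172 ...................+######+++###+YYYYYYYYYY+++++++
173 ...................+############YYYYYYYYYYY+++++++
174 ...................+###########+YYYYYYYYYYY+++++++
175 ...................+###########YYYYYYYYYYYoo++++++
176 ...................+###########YYY+YYYYYo...o+++++
177 .................
[... 950 characters left out ...]
..................
195 gggg+oooo++++o....................................
196 g+gg++oo++++o.....................................
197 g+++g+++++++......................................
198 ggo+g++++++o......................................
199 gg+++######+......................................
200 gg++++#####o......................................
201 ggg+++++##+.......................................
202 ggg+++o..o........................................
203 ggg++oo...........................................
204 ggggooo...........................................
0 [311.49185282 186.97959803]
0.008 [313.37281772 185.37891164]
0.048 [322.90052397 177.2722006 ]
0.088 [332.63678354 168.99027382]
```

The hard stop is reached: 12 N axially with no further motion, and the grip end sits at (333,169), where a seated collar puts it. I'll draw it out.

Request:
carry_out(series=[{"travel":[0,0,0],"spin":0,"hand":1},{"travel":[0.004,0,0.004],"spin":0,"hand":1},{"travel":[0.01,-0.001,0.01],"spin":0,"hand":1},{"travel":[0.017,-0.001,0.017],"spin":0,"hand":1},{"travel":[0.024,-0.002,0.024],"spin":0,"hand":1},{"travel":[0.031,-0.0025,0.031],"spin":0,"hand":1},{"travel":[0.038,-0.003,0.038],"spin":0,"hand":1},{"travel":[0.045,-0.0035,0.045],"spin":0,"hand":1},{"travel":[0.052,-0.004,0.052],"spin":0,"hand":1},{"travel":[0.059,-0.0045,0.059],"spin":0,"hand":1},{"travel":[0.066,-0.005,0.066],"spin":0,"hand":1},{"travel":[0.073,-0.0055,0.073],"spin":0,"hand":1},{"travel":[0.08,-0.006,0.08],"spin":0,"hand":1},{"travel":[0.09,-0.0065,0.09],"spin":0,"hand":1},{"travel":[0.1,-0.007,0.105],"spin":0,"hand":1},{"travel":[0.1,-0.007,0.125],"spin":0,"hand":1},{"travel":[0.1,-0.007,0.125],"spin":0,"hand":1}])

```text
clock: 21.28
tcp_pos: [0.6749, 0.03, 0.295]
eef_rot: [[0.997, -0.076, 0.003], [-0.076, -0.997, 0.0], [0.003, -0.001, -1.0]]
contact_force: [0.6, 0.6, -1.4]
width: 0.0159
finger_force: 59.0
```

Run:
```python
from plan import *
np.set_printoptions(precision=1,suppress=True)
s=observe();p=np.array(s["tcp_pos"]);print(p*1000,s["contact_force"],s["moment"],s["width"],s["clock"])
I=read_camera("side");cv2.imwrite("pics/last.png",I);H=cv2.cvtColor(I,cv2.COLOR_BGR2HSV)
def cl(h,v):
    if h[1]>120 and 18<=h[0]<=36:return 'Y'
    if h[1]>90 and (h[0]<12 or h[0]>172): return 'r'
    return '#' if v<62 else '+' if v<95 else 'o' if v<145 else '.'
q=proj("side",[p])[0].astype(int);x,y=q[0]-50,q[1]-30
print(x,y)
for r in range(y,y+75): print(r,''.join(cl(H[r,c],int(I[r,c].mean())) for c in range(x,x+75)))
print(proj("side",[M])[0])
```

```text
[674.9  30.  295. ] [ 0.6  0.6 -1.4] [0. 0. 0.] 0.01592075514399757 21.275
302 121
121 oooooooooooo.................................o################o............
122 o+oooooooooo.................................o################.............
123 ooooooooooooo................................o############+##o.............
124 o++oooooooooo................................o###############o.............
125 .o+ooooooooooo................................o##############o.............
126 .o++oooooooooo................................o+##########+##o.............
127 ..o+ooooooooooo..............................oY##############o.............
128 ..o++oooooooooo.............................YYY###########++#..............
129 ...o+ooooooooooo...........................YYYY###########+##oo............
130 ...o+oooooooooooo.........................oYYYYY#########++###+o...........
131 ....ooooooooooooo.........................oYYYYY+########+++###+..Yo.......
132 ....oooooooooooooo........................oYYYYY+########+++####oYYYYo.....
133 .....ooooooooooooo........................ooYYY+#####
[... 4296 characters left out ...]
..........................o+++++++++++++++++++
188 ....oooooo++oo.........................................oo++++++++++++++++++
189 ..oooooooo++ooo.........................................o++++++++++++++++++
190 .ooooo+++++oooo........................................o+++++++++++++++++++
191 oooooo+++++++o.........................................o+++++++++++++++++++
192 oooooo+++++++..........................................o+++++++++++++++++++
193 ooooo+++++o............................................o+++++++++++++++++++
194 oooo++++o..............................................oo++++++++++++++++++
195 oo+++++o................................................o++++++++++++++++++
[311.5 187. ]
```

The dipstick is drawn clear of the tube, held at about 45°, with the tip at (321,170) and the mouth at (311,187). I'll carry it above the board, where pressing it down will level it.

Request:
carry_out(series=[{"travel":[-0.01,-0.02,0],"spin":0,"hand":1},{"travel":[-0.03,-0.055,0],"spin":0,"hand":1},{"travel":[-0.053,-0.09,0],"spin":0,"hand":1},{"travel":[-0.075,-0.128,0],"spin":0,"hand":1},{"travel":[-0.097,-0.165,0],"spin":0,"hand":1},{"travel":[-0.12,-0.203,0],"spin":0,"hand":1},{"travel":[-0.142,-0.24,0],"spin":0.01,"hand":1},{"travel":[-0.163,-0.278,0],"spin":0.02,"hand":1},{"travel":[-0.183,-0.31,0],"spin":0.03,"hand":1},{"travel":[-0.193,-0.328,-0.03],"spin":0.04,"hand":1},{"travel":[-0.193,-0.328,-0.08],"spin":0.04,"hand":1},{"travel":[-0.193,-0.328,-0.13],"spin":0.04,"hand":1},{"travel":[-0.193,-0.328,-0.175],"spin":0.04,"hand":1},{"travel":[-0.193,-0.328,-0.195],"spin":0.04,"hand":1},{"travel":[-0.193,-0.328,-0.2],"spin":0.04,"hand":1},{"travel":[-0.193,-0.328,-0.2],"spin":0.04,"hand":1}])

```text
clock: 23.32
tcp_pos: [0.4802, -0.2991, 0.0933]
eef_rot: [[0.999, -0.037, -0.0], [-0.037, -0.999, -0.0], [0.0, 0.0, -1.0]]
contact_force: [-0.5, -0.4, -0.8]
width: 0.0156
finger_force: 59.0
```

Request:
carry_out(series=[{"travel":[0,0,-0.01],"spin":0,"hand":1},{"travel":[0.002,0,-0.018],"spin":0,"hand":1},{"travel":[0.007,0,-0.023],"spin":0,"hand":1},{"travel":[0.0145,0,-0.0285],"spin":0,"hand":1},{"travel":[0.021,0,-0.0355],"spin":0,"hand":1},{"travel":[0.027,0,-0.043],"spin":0,"hand":1},{"travel":[0.032,0,-0.0505],"spin":0,"hand":1},{"travel":[0.037,0,-0.0585],"spin":0,"hand":1},{"travel":[0.041,0,-0.067],"spin":0,"hand":1},{"travel":[0.045,0,-0.075],"spin":0,"hand":1},{"travel":[0.048,0,-0.082],"spin":0,"hand":1},{"travel":[0.05,0,-0.088],"spin":0,"hand":1},{"travel":[0.05,0,-0.088],"spin":0,"hand":1}])

```text
clock: 24.95
tcp_pos: [0.5315, -0.2984, 0.0055]
eef_rot: [[0.999, -0.036, 0.001], [-0.036, -0.999, -0.0], [0.001, 0.0, -1.0]]
contact_force: [-1.8, 0.7, 6.1]
width: 0.0157
finger_force: 66.9
```

Request:
carry_out(series=[{"travel":[0.001,0,-0.003],"spin":0,"hand":1},{"travel":[0.002,0,-0.007],"spin":0,"hand":1},{"travel":[0.002,0,-0.008],"spin":0,"hand":1},{"travel":[0.002,0,-0.008],"spin":0,"hand":1}])

```text
clock: 25.45
tcp_pos: [0.5353, -0.299, 0.002]
eef_rot: [[0.999, -0.036, 0.004], [-0.036, -0.999, -0.002], [0.004, 0.002, -1.0]]
contact_force: [-6.4, 4.7, 25.2]
width: 0.0156
finger_force: 70.0
```

```bash
cat > grid.py <<'E'
from plan import *
np.set_printoptions(precision=1,suppress=True)
s=observe();p=np.array(s["tcp_pos"]);print(p*1000,s["contact_force"],s["moment"],s["width"],s["clock"])
I=read_camera("side");H=cv2.cvtColor(I,cv2.COLOR_BGR2HSV)
def cl(h,v):
    if h[1]>185 and 18<=h[0]<=36:return 'Y'
    if h[1]>90 and (h[0]<9 or h[0]>172): return 'r'
    if h[1]<70: return '#' if v<62 else '+'
    return '.'
q=proj("side",[p+.025*Z])[0].astype(int);x,y=q[0]-55,q[1]-18
print(x,y)
for r in range(y,y+38): print(r,''.join(cl(H[r,c],int(I[r,c].mean())) for c in range(x,x+75)))
m=p+.025*Z+.003*e
print("level: tip",proj("side",[m-.143*e])[0],"stop",proj("side",[m-.048*e])[0],"end",proj("side",[m+.04*e])[0])
E
python3 grid.py
```

```text
[ 535.3 -299.     2. ] [-6.4  4.7 25.2] [ 1.   2.  -0.1] 0.015552145852474147 25.45
280 291
291 +++++............................................###################.......
292 +.................................................+################........
293 ...................................................################........
294 ...................................................+###############........
295 ....................................................###############........
296 ....................................................##############.........
297 ....................................................##############.........
298 ....................................................+#########+###.........
299 .....................................................#############.........
300 .....................................................########++##..........
301 .....................................................########+++#..........
302 .....................................................########+++...........
303 ............................................
[... 1391 characters left out ...]

321 ........+++................................................................
322 ...........................................................................
323 ...........................................................................
324 ...........................................................................
325 ...........................................................................
326 ...........................................................................
327 ...........................................................................
328 ...........................................................................
level: tip [286.4 317.6] stop [320. 312.] end [350.9 306.9]
```

It lies level again on the board, tip at (287,320), as at the start. I'll relieve the press, release so it settles flat, and regrip.

Request:
carry_out(series=[{"travel":[0,0,0.004],"spin":0,"hand":1},{"travel":[0,0,0.006],"spin":0,"hand":0.3},{"travel":[0,0,0.006],"spin":0,"hand":0.3},{"travel":[0,0,0.006],"spin":0,"hand":0.3},{"travel":[0,0,0.006],"spin":0,"hand":0.3},{"travel":[0,0,0.006],"spin":0,"hand":0.3}])

```text
clock: 26.25
tcp_pos: [0.5328, -0.2983, 0.0027]
eef_rot: [[0.999, -0.036, -0.0], [-0.036, -0.999, 0.0], [-0.0, -0.0, -1.0]]
contact_force: [-0.0, -0.3, 0.1]
width: 0.0598
finger_force: 0.0
```

```bash
python3 grid.py
```

```text
[ 532.8 -298.3    2.7] [-0.  -0.3  0.1] [-0. -0. -0.] 0.059834253406179816 26.25
279 291
291 ++++++............................................##################.......
292 ++.................................................################........
293 ...................................................################........
294 ...................................................################........
295 ...................................................################........
296 ...................................................###############+........
297 ...................................................###############.........
298 ...................................................###########+###.........
299 ....................................................##############+........
300 ......................................................########+####........
301 ......................................................##..#########........
302 .......................................................#....#######........
303 ...............................................
[... 1390 characters left out ...]
21 .........++++..............................................................
322 ...........................................................................
323 ...........................................................................
324 ...........................................................................
325 ...........................................................................
326 ...........................................................................
327 ...........................................................................
328 ...........................................................................
level: tip [285.4 317.5] stop [319.1 311.9] end [350.  306.7]
```

Request:
carry_out(series=[{"travel":[0.004,0,-0.002],"spin":0,"hand":0.3},{"travel":[0.004,0,-0.002],"spin":0,"hand":1},{"travel":[0.004,0,-0.002],"spin":0,"hand":1},{"travel":[0.004,0,-0.002],"spin":0,"hand":1},{"travel":[0.004,0,-0.002],"spin":0,"hand":1},{"travel":[0.004,0,-0.002],"spin":0,"hand":1},{"travel":[0.004,0,0.01],"spin":0,"hand":1},{"travel":[0.004,0,0.05],"spin":0,"hand":1},{"travel":[0.004,0,0.09],"spin":0,"hand":1},{"travel":[0.004,0,0.13],"spin":0,"hand":1},{"travel":[0.004,0,0.17],"spin":0,"hand":1},{"travel":[0.004,0,0.2],"spin":0,"hand":1},{"travel":[0.004,0,0.22],"spin":0,"hand":1},{"travel":[0.004,0,0.23],"spin":0,"hand":1},{"travel":[0.004,0,0.23],"spin":0,"hand":1},{"travel":[0.004,0,0.23],"spin":0,"hand":1},{"travel":[0.004,0,0.23],"spin":0,"hand":1},{"travel":[0.004,0,0.23],"spin":0,"hand":1},{"travel":[0.004,0,0.23],"spin":0,"hand":1}])

```text
clock: 28.68
tcp_pos: [0.5367, -0.2983, 0.2326]
eef_rot: [[0.999, -0.036, -0.001], [-0.036, -0.999, 0.0], [-0.001, -0.0, -1.0]]
contact_force: [-0.8, 0.9, -2.0]
width: 0.0157
finger_force: 60.0
```

```bash
sed -i 's/if h\[1\]<70: return/if v<62: return "#"\n    if h[1]<70: return/; s/q\[0\]-55/q[0]-62/; s/x+75/x+85/' grid.py; python3 grid.py
```

```text
[ 536.7 -298.3  232.6] [-0.8  0.9 -2. ] [-0. -0.  0.] 0.015663236942668902 28.675
277 241
241 ++++++++++++#################++++++++++++++++++++++++++++#################+++++++++++
242 ++++++++++++#################++++++++++++++++++++++++++++#################+++++++++++
243 ++++++++++++#################++++++++++++++++++++++++++++################++++++++++++
244 +++++++++++##################++++++++++++++++++++++++++++################++++++++++++
245 ++++++++#####################++++++++++++++++++++++++++++############++##++++++++++++
246 +++##########################+++++++++++++++++++++++++++++############+##++++++++++++
247 #############################++++++++++++++++++++++++++++++##########++##++++++++++++
248 #############################++++++++++++++++++++++++++++++##########+++#++++++++++++
249 #############################++++++++++++++++++++++++++++++##########++#+++++++++++++
250 #############################++++++++++++++++++++++++++++++##########++++++++++++++++
251 #############################++++++++++++++++++++++++++++++###########+++++++++++++++
252 ################
[... 1771 characters left out ...]
++++++++
272 +++++++++++++++++++++++++++++++++++++++++++++++++++++++++++++++++++++++++++++++++++++
273 +++++++++++++++++++++++++++++++++++++++++++++++++++++++++++++++++++++++++++++++++++++
274 ++++++++++++++++++++++++++++++++++++++++++++++++++++++++++++++++++++++++++++....+++++
275 ++++++++++++++++++++++++++++++++++++++++++++++++++++++++++++++++++++++++........+++++
276 ++++++++++++++++++++++++++++++++++++++++++++++++++++++++++++++++++++.............++++
277 ++++++++++++++++++++++++++++++++++++++++++++++++++++++++++++++++.................++++
278 ++++++++++++++++++++++++++++++++++++++++++++++++++++++++++++......................+++
level: tip [283.5 268.6] stop [321.4 262.6] end [356.  257.1]
```

```bash
python3 -c "
from station import hand_in
print(hand_in())"
```

```text
the job is handed in; nothing more can be done
None
```

The dipstick was pushed fully home in the dip tube and drawn right out, and I handed in at about 28.7 s with it held level, marked face up and roughly 257 mm above the bench, though no verdict came back.

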